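# Refit the radio's collar and push knob, and hold the knob in

## Task

The table radio lies on its back with its right-hand volume control bare. Slip the loose metal collar, flange down, over the round boss until it sits on the panel, then turn the loose knob so that the flat in its bore matches the flat of the D-shaft and push it fully onto the shaft. Press the knob all the way in, as one does to switch the radio on, and finish while still holding it pressed in; leave the other things on the table as they are.

Things in the scene. Friction and masses are not known exactly. Their poses are not given: they have to be found in the camera images.
- radio: Table radio fixed on its back, panel up: case 150 (x) by 280 (y) by 70 mm high; origin at the centre of the underside, x to the radio's top edge (away from the robot), y to its left end. The level panel is 70 mm above the table. Fitted tuning control (top 49 mm above the panel) at x -30, y +95 mm; bare volume control at x -30, y -95 mm.
- boss_foot (a point): Where the axis of the bare volume control meets the panel (70 mm above the table). A fixed round black boss 20 mm in diameter stands here, 16 mm high, its top edge chamfered 1.5 mm; the D-shaft comes up out of its centre.
- shaft_tip (a point): Centre of the top end of the brass volume shaft, 39 mm above the panel when not pressed (23 mm above the boss). Shaft 10 mm in diameter with one flat along its whole length, 1.5 mm from the axis; end chamfered 1 mm. This point's x axis looks square out of the flat, z up; it sinks and turns with the shaft.
- volume_turn (a joint): Turn of the volume shaft (rad, positive counterclockwise from above, range -2.4 to 2.4). At 0 the flat faces the radio's +x. The shaft turns stiffly (0.08 N m) and stays where it is left.
- volume_press (a joint): How far the volume shaft is pressed in (m): 0 at rest, 0.003 fully in at a hard stop. A spring pushes it back: about 3 N starts it moving, about 7 N holds it fully in.
- collar: Loose dark steel collar standing on the table, flange down: flange 38 mm in diameter and 3 mm thick at the bottom, tube above it 30 mm in outside diameter, 14 mm high in all, bore 21.6 mm right through, lower mouth chamfered 1.5 mm. Origin at the centre of its underside, z up. 30 g.
- knob: Loose round black knob, bore down: 36 mm diameter, 26 mm high, plus a 2 mm white pointer rib on top. D-shaped bore in the underside: 11 mm diameter, 18 mm deep, its flat 2 mm from the axis, round part of the mouth chamfered. Origin at the centre of the underside, z up; x points along the pointer, the bore's flat is on that same side: it goes on with its x along the x of shaft_tip. About 35 g.
- knob_seat (a point): Centre of the bore's blind end, 18 mm above the knob's underside; fully on, it rests on the shaft's tip and the knob's underside is 21 mm above the panel (5 mm above the boss), or 18 mm when pressed fully in.
- ring_dish: Bystander: white ceramic ring dish, 100 mm across, 16 mm high with a 44 mm cone in the middle; origin at the centre of the underside. Leave it.
- tweezers: Bystander: steel tweezers lying flat, 124 mm along x, 15 mm wide, 6 mm high; origin under the middle. Leave them.
- phone_cover: Bystander: green phone back cover lying flat, 150 by 72 by 3 mm; origin under the centre. Leave it.
- pry_triangle: Bystander: red plastic prying triangle lying flat, about 40 mm, 2.5 mm thick; origin under the centre. Leave it.
- drawer_lip (a point): Grip lip at the front of the pulled-open middle drawer of the small white three-drawer cabinet (170 by 160 by 186 mm high, standing at the left; the drawer slides out towards the robot). Leave it.
There are look-alikes about, which are no part of the job. Of the things that look like the collar, the middle-sized one is meant.

How it is judged:
By the outcome, as a careful person would: the job done as asked, in the order asked, and still so for the second after the job is handed in, while the arm keeps its last pose, push and grip.
It also fails if it takes over 67 s, if anything falls off the work surface, if the arm or the gripper's body presses on something with over 40 N, if the wrist force passes 120 N, or if a joint passes its speed limit or range.

## Robot

A 6-joint arm with a two-finger parallel gripper is mounted at the origin on the work surface. World frame = base frame: x ahead of the robot, y to its left, z up, the work surface at z = 0. Lengths are in m, angles in rad, forces in N, time in s.
With the tool pointing down it reaches from about 0.325 to 0.925 m from the base axis. Payload 3.1 kg.
Tool frame: the origin (TCP) lies between the finger pads; the fingertips stand r.tcp_to_tips ahead of it and the grasp point (between the pads) lies 11 mm behind it (r.tcp_to_tips is the distance from the TCP to the fingertips, in m); z points along the fingers, y is the line along which they close (so a half turn about z gives the same grasp; the last joint's range is limited). The gripper opens to 85 mm and grips with 20 to 120 N. Pads are 22 mm wide; open, the fingers measure 114 mm over their backs; the gripper's body (76 mm by 85 mm) begins 54 mm behind the grasp point. The pads swing forward as they close: fully open they stand 13 mm farther back than shut.
Start: joints at [-0.112, 0.217, 1.613, -0, 1.311, -0.112], TCP at [0.625, 0, 0.239] pointing down, gripper open.
Joint ranges: [-2.75, 2.75], [-0.78, 2.1], [0.31, 2.55], [-1.13, 4.27], [0.13, 2.63], [-2.58, 2.58]. Speed limits (rad/s): [2.79, 2.79, 3.14, 3.14, 3.14, 3.14].

## Interface

Orientations are given as a unit quaternion [w, x, y, z].
In Python, from bench import r gives the robot as it stands.
- The arm moves only by the tool apply_moves, never from a script. Its argument "rows" is a list of rows, each a list of 3 entries, a list of its own where there are three numbers: the opening, from -1 (shut) to 1 (fully open), then the shift along the world's x, y, z scaled (see below), then the turn, a rotation vector about the world's x, y, z scaled (see below). In form: [[hand, [dx, dy, dz], [wx, wy, wz]], ...]. A call has 1 to 8 rows; each row is the pose to reach, as a shift and turn from the pose commanded when the call began; what a row does not reach only later rows make up. The controller multiplies each number of a shift by 200 mm and each number of a turn by 45 degrees. A row lasts 1/8 s, in which the tool goes at most 62.5 mm and 10.7 degrees, less where a joint would pass 70% of its speed; a pose out of reach is approached as far as the arm can. A call with a number of a shift or a turn outside -1 to 1 is refused whole. A call with a gripper value outside its range is refused whole. The fingers move at their own pace and stop on an object; "newtons" is the grip in N (left out, the last holds). Time passes only in rows, so rows that repeat a pose let the fingers close. It gives the time, the measured TCP pose, the force, the opening and the grip force at its end, in the units of the state.
- r.state(): the state, without advancing time (a new reading comes with each control period).
- r.grab_frame(name): name is "scene" or "side" or "wrist"; returns the picture (420x560x3 uint8, blue, green, red); there is no depth.
- r.camera_model(name): a dict with "fx", "fy", "cx", "cy" (pixels), "k1" (the pictures are not rectified: a ray, as slopes to the right and down, at radius r is drawn at 1 + k1 r^2 times it, then the intrinsics apply), "xyz" and "orientation" of the camera in the world. Camera axes: x right, y down, z forward; pixel columns grow to the right and rows downward; lengths in m; the calibration is good to about 2 mm. A picture is of the moment at which its call begins: read the wrist's pose just before it. camera_model takes no time and is no camera call; for the wrist camera it gives the pose at the moment of the call.
- r.hand_in(): hands the job in; it is judged then, once.
The state is a dict: "time": time; "q": joint angles; "joint_velocities": joint speeds; "joint_efforts": joint torques, N m; "eef_pos": TCP position; "tool_rot": TCP orientation; "contact_force": force on the tool from outside, world axes, zero at the start; "wrist_torque": the same for the moment, N m; "width": opening from 0.0 (shut) to 1.0 (fully open); "grasp_force": force on a finger pad.
Only numpy, scipy, OpenCV 4.12 (cv2) and the standard library are available. Lean on these libraries where they do the work, as an engineer would, in place of code of your own. Each camera call takes 0.05 s, during which the arm holds its last target. There are 200 camera calls.

## Working session

There is one attempt and no reset: what is moved stays moved. The work goes in short steps, Python scripts to look and compute and a tool call to move; the robot and the scene stay as the last step left them, time stands still between calls to the robot, and variables do not carry over. Pictures are saved under pics/ and viewed, at most 11 in all, crops included, and the job is handed in when it is done.

Besides the shell and the picture viewer there is one more tool, called after "Request:" as a command line: name --argument value ..., lists and objects as JSON in quotes. apply_moves: Moves the arm, as the interface text tells. Its arguments: {"type":"object","properties":{"rows":{"type":"array"},"newtons":{"type":"number"}},"required":["rows"]}

```bash
mkdir -p pics
cat > h.py <<'E'
from bench import r
import numpy as np, cv2
from scipy.spatial.transform import Rotation as R
def rot(q): return R.from_quat([q[1],q[2],q[3],q[0]])
def ray(m,u,v):
    xd=np.array([(u-m["cx"])/m["fx"],(v-m["cy"])/m["fy"]]); x=xd.copy()
    for _ in range(30): x=xd/(1+m["k1"]*(x@x))
    return np.array(m["xyz"]), rot(m["orientation"]).apply([x[0],x[1],1])
def onz(m,u,v,z):
    o,d=ray(m,u,v); return o+d*(z-o[2])/d[2]
def pix(m,p):
    c=rot(m["orientation"]).inv().apply(np.array(p)-m["xyz"]); x=c[:2]/c[2]; x=x*(1+m["k1"]*(x@x))
    return np.array([m["fx"]*x[0]+m["cx"],m["fy"]*x[1]+m["cy"]])
E
python3 - <<'E'
from h import *
for n in("scene","side","wrist"):
    m=r.camera_model(n); print(n,m); im=r.grab_frame(n); cv2.imwrite(f"pics/{n}0.png",im)
print(r.state(), r.tcp_to_tips)
E
```

```text
scene {'fx': 486.49605655244454, 'fy': 486.49605655244454, 'cx': 272.6852016579519, 'cy': 212.71140237852362, 'k1': -0.1563395999188513, 'xyz': array([ 1.38854159, -0.56169624,  0.94925919]), 'orientation': array([-0.38669757,  0.80887415,  0.39924727, -0.19180514])}
side {'fx': 500.0895896679764, 'fy': 500.0895896679764, 'cx': 276.53072808158447, 'cy': 210.45529998254972, 'k1': 0.05601949655985295, 'xyz': array([-0.0670048 , -0.65963892,  0.79640854]), 'orientation': array([-0.42240598,  0.83776438, -0.30371168,  0.1657807 ])}
wrist {'fx': 374.8683873582205, 'fy': 374.8683873582205, 'cx': 278.6048157766975, 'cy': 204.2644753985543, 'k1': -0.06304759230463682, 'xyz': array([0.62442928, 0.08148522, 0.3730509 ]), 'orientation': array([ 1.59404999e-01,  9.87212601e-01,  3.79626500e-04, -1.08781745e-03])}
{'time': 0.15, 'q': array([-1.12161073e-01,  2.17626090e-01,  1.61460974e+00, -5.11648466e-06,
        1.31135050e+00, -1.12226365e-01]), 'joint_velocities': array([-0.00083036, -0.0024675 , -0.0055051 ,  0.00073237,  0.00045451,
        0.00096341]), 'joint_efforts': array([-7.99202871e-05, -3.97448480e+01, -3.04417098e+01, -1.00294717e-04,
        5.82056644e-03,  2.66571755e-05]), 'eef_pos': array([6.24355904e-01, 1.17579673e-04, 2.38217124e-01]), 'tool_rot': array([-7.77811814e-04,  7.07082879e-01,  7.07129980e-01, -6.23453664e-04]), 'contact_force': array([ 0.01920259, -0.15511834,  0.33611093]), 'wrist_torque': array([-0.0031054 , -0.03174411, -0.07176296]), 'grasp_force': 0.0, 'width': 1.0054765738323992} 0.008
```

View pics/scene0.png

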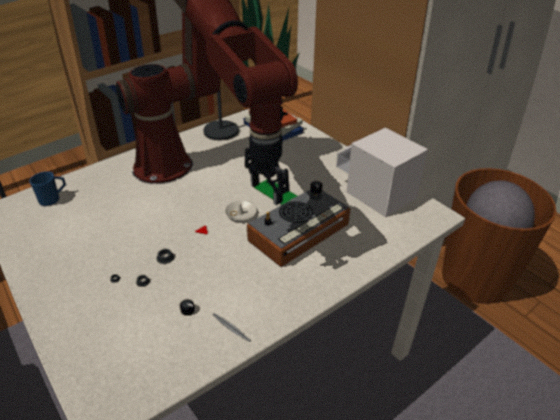

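View pics/side0.png

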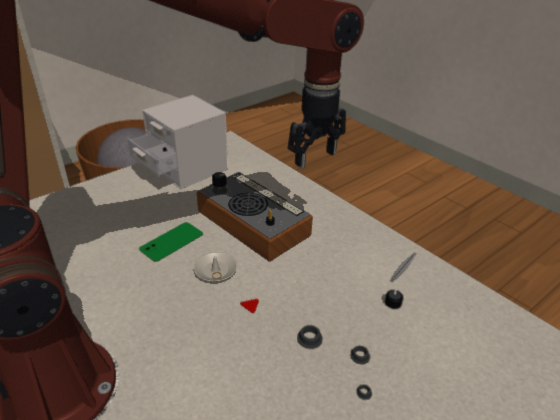

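Scene view: rings at (165,257) large, (142,281) middle and (115,278) small; knob at (187,307). Side view: the same rings at (310,337), (360,355) and (364,392); knob at (394,299), bare shaft at (270,216). The collar look-alikes are the three rings, and I choose the middle one. I'll check that by measuring diameters and with one close crop.

Run:
```python
from h import *
im={n:cv2.imread(f"pics/{n}0.png") for n in("scene","side")}
C={"scene":dict(big=(165,257),mid=(142,281),small=(115,278),knob=(187,307)),"side":dict(big=(310,337),mid=(360,355),small=(364,392),knob=(394,299))}
for n in C:
  m=r.camera_model(n); g=im[n].max(2)
  lab_n,lab,st,ce=cv2.connectedComponentsWithStats((g<75).astype(np.uint8))
  for k,(u,v) in C[n].items():
    d=[(np.hypot(*(ce[i]-(u,v))),i) for i in range(1,lab_n) if 20<st[i,4]<2000]
    i=min(d)[1]; p=onz(m,*ce[i],0.007 if k!="knob" else .013); s=st[i]
    w=np.linalg.norm(onz(m,s[0],ce[i][1],.007)-onz(m,s[0]+s[2],ce[i][1],.007))
    print(n,k,ce[i].round(1),s,p.round(4),"width",w.round(4))
m=r.camera_model("side")
print("boss",onz(m,270,222,.078),"tip",onz(m,270,211,.109)); 
m2=r.camera_model("scene");print(onz(m2,268,221,.078))
a=im["side"][280:410,290:430]; b=im["side"][170:270,190:330]; c=im["scene"][170:330,100:300]
f=lambda x,s:cv2.resize(x,None,fx=s,fy=s,interpolation=cv2.INTER_CUBIC)
A=np.zeros((600,800,3),np.uint8)
x=f(a,2.8);A[:x.shape[0],:x.shape[1]]=x
y=f(b,2.8);A[:y.shape[0],400:400+y.shape[1]]=y[:,:400]
z=f(im["scene"][240:330,100:230],2.3);A[370:370+z.shape[0],:z.shape[1]]=z
z=f(im["scene"][185:270,230:360],2.5);A[300:300+z.shape[0],400:400+z.shape[1]]=z
cv2.imwrite("pics/crop1.png",A)
```

```text
scene big [165.  256.2] [157 249  18  14 163] [ 0.429  -0.2096  0.007 ] width 0.0512
scene mid [142.5 280.8] [137 276  13  10  92] [ 0.4769 -0.303   0.007 ] width 0.0354
scene small [114.8 278.1] [111 275   9   7  46] [ 0.4227 -0.3602  0.007 ] width 0.025
scene knob [187.2 307.6] [180 300  16  15 175] [ 0.6343 -0.2547  0.013 ] width 0.0405
side big [309.5 337.3] [298 326  24  22 357] [ 0.4231 -0.2119  0.007 ] width 0.0478
side mid [359.7 355. ] [351 346  19  18 218] [ 0.4683 -0.304   0.007 ] width 0.0366
side small [363.6 392. ] [357 385  14  14 128] [ 0.4135 -0.362   0.007 ] width 0.0251
side knob [393.1 299.4] [384 290  19  19 271] [ 0.6293 -0.2548  0.013 ] width 0.0412
boss [0.54346786 0.05619148 0.078     ] tip [0.54421229 0.05773693 0.109     ]
[0.5501443 0.0615683 0.078    ]
```

View pics/crop1.png

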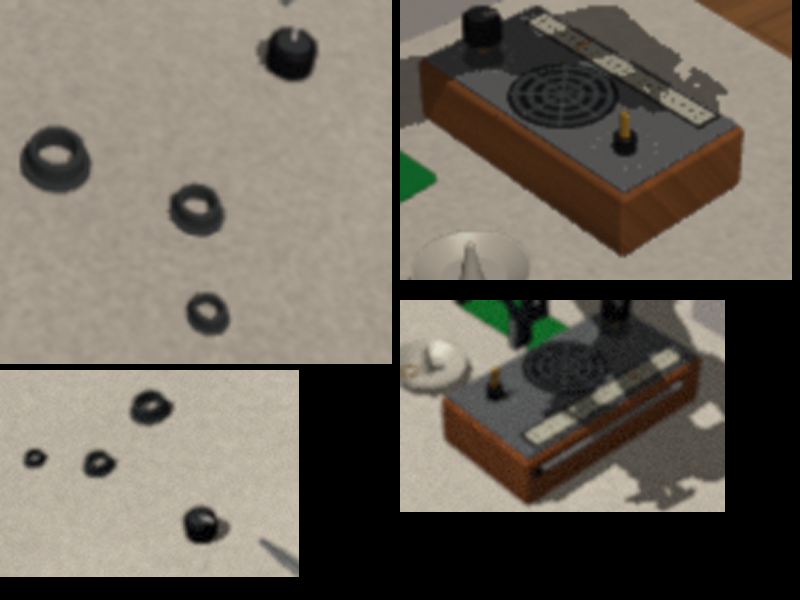

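The crop confirms it: the middle ring measures about 37 mm (the big one about 50, the small one 25). I'll move above it for a wrist view.

Request:
apply_moves --rows '[[1, [-0.25, -0.25, 0], [0, 0, 0]], [1, [-0.5, -0.5, 0], [0, 0, 0]], [1, [-0.7, -0.75, 0], [0, 0, 0]], [1, [-0.76, -1, 0], [0, 0, 0]], [1, [-0.76, -1, 0], [0, 0, 0]]]'

```text
time: 0.78
eef_pos: [0.4713, -0.2031, 0.2393]
tool_rot: [0.0, 0.709, 0.705, -0.0]
contact_force: [-0.6, -0.1, -0.4]
width: 0.998
grasp_force: 0.0
```

Request:
apply_moves --rows '[[0.3, [0, -0.25, -0.2], [0, 0, 0]], [0.3, [0, -0.5, -0.4], [0, 0, 0]], [0.3, [0, -0.5, -0.5], [0, 0, 0]], [0.3, [0, -0.5, -0.5], [0, 0, 0]], [0.3, [0, -0.5, -0.5], [0, 0, 0]]]'

```text
time: 1.4
eef_pos: [0.4739, -0.2994, 0.1401]
tool_rot: [0.0, 0.707, 0.708, 0.0]
contact_force: [-0.3, -0.1, 0.4]
width: 0.65
grasp_force: 0.0
```

```bash
cat >> h.py <<'E'
def blobs(im,m,z,lo=60,amin=150):
    n,lab,st,ce=cv2.connectedComponentsWithStats((im.max(2)<lo).astype(np.uint8))
    for i in range(1,n):
        if st[i,4]>amin: print("blob",ce[i].round(1),st[i],onz(m,*ce[i],z).round(4))
E
python3 - <<'E'
from h import *
m=r.camera_model("wrist"); im=r.grab_frame("wrist"); cv2.imwrite("pics/w1.png",im)
s=r.state(); print(s["eef_pos"],s["tool_rot"],s["width"],m["xyz"])
blobs(im,m,.007)
E
```

```text
[ 0.47421069 -0.29963968  0.14074609] [1.13276833e-03 7.06620433e-01 7.07591852e-01 2.27815526e-04] 0.6499832423758156 [ 0.47351376 -0.21793347  0.27499864]
blob [211.   66.7] [ 174   29   75   77 3028] [ 0.4279 -0.2088  0.007 ]
blob [500.  136.9] [ 469  110   65   56 2705] [ 0.6351 -0.255   0.007 ]
blob [277.3 193.7] [ 253  171   48   48 1179] [ 0.4729 -0.2987  0.007 ]
blob [277.9 367.4] [    0   248   560   172 38831] [ 0.4735 -0.4605  0.007 ]
```

View pics/w1.png

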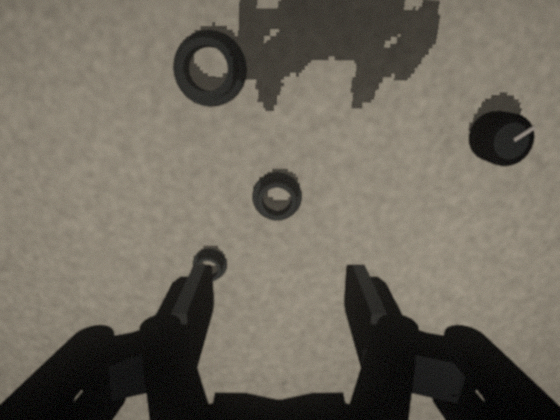

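Wrist view: big ring at (210,67), collar at (277,196), small ring at (209,263), knob with white pointer at (500,137). The collar mask includes some shadow, so I'll refine from its edges.

Run:
```python
from h import *
# wrist camera pose unchanged since w1
m=r.camera_model("wrist"); im=cv2.imread("pics/w1.png"); g=im.max(2)
print(g[150:225:3,277].tolist()); print(g[198,245:310:2].tolist())
for u,v,z in((277,220,.0015),(253,198,.003),(301,198,.003)): print(onz(m,u,v,z).round(4))
sub=(im[:,:,:].max(2)<48).astype(np.uint8); n,l,st,ce=cv2.connectedComponentsWithStats(sub)
for i in range(1,n):
  if st[i,4]>200: print(st[i],ce[i])
# pointer of the knob
k=im[95:170,465:540]; b=(k.min(2)>110).astype(np.uint8)
wm=np.zeros(im.shape[:2],np.uint8); hull=cv2.circle(wm.copy(),(505,138),30,1,-1)
P=np.argwhere((g>120)&(hull>0)); print(len(P),P.min(0),P.max(0))
Q=np.array([onz(m,u,v,.028)[:2] for v,u in P]); print(Q.mean(0));
```

```text
[146, 144, 148, 146, 145, 142, 115, 58, 43, 39, 40, 46, 68, 147, 143, 143, 140, 74, 77, 80, 67, 35, 52, 71, 144]
[140, 142, 145, 130, 61, 54, 51, 57, 56, 63, 67, 73, 78, 76, 122, 144, 140, 144, 143, 143, 147, 129, 78, 58, 56, 54, 51, 54, 83, 141, 141, 144, 142]
[ 0.4731 -0.3224  0.0015]
[ 0.4548 -0.3039  0.003 ]
[ 0.4914 -0.3038  0.003 ]
[ 175   30   72   75 2141] [213.83418963  62.15927137]
[ 470  111   64   54 2592] [499.95524691 137.18634259]
[257 173  43  25 443] [279.8510158  181.79006772]
[197 249  28  22 269] [211.66542751 256.21933086]
[    0   266   560   154 37591] [278.51799633 369.63595009]
154 [113 487] [168 535]
[ 0.63899822 -0.26029882]
```

Request:
apply_moves --rows '[[0.2, [0, -0.018, -0.25], [0, 0, 0]], [0.2, [0, -0.018, -0.45], [0, 0, 0]], [0.2, [0, -0.018, -0.6], [0, 0, 0]], [0.2, [0, -0.018, -0.625], [0, 0, 0]], [0.2, [0, -0.018, -0.625], [0, 0, 0]], [0.2, [0, -0.018, -0.625], [0, 0, 0]]]'

```text
time: 2.2
eef_pos: [0.4747, -0.3047, 0.0166]
tool_rot: [0.002, 0.707, 0.707, 0.0]
contact_force: [-0.0, 0.4, 0.0]
width: 0.599
grasp_force: 0.0
```

Request:
apply_moves --rows '[[-0.1, [0, 0, 0], [0, 0, 0]], [-0.3, [0, 0, 0], [0, 0, 0]], [-0.5, [0, 0, 0], [0, 0, 0]], [-0.5, [0, 0, 0], [0, 0, 0]], [-0.5, [0, 0, 0], [0, 0, 0]]]' --newtons 30

```text
time: 2.82
eef_pos: [0.4736, -0.3041, 0.0153]
tool_rot: [0.001, 0.707, 0.707, 0.0]
contact_force: [-1.1, 1.1, 5.1]
width: 0.33
grasp_force: 29.5
```

Run:
```python
from h import *
s=r.state(); print(s["eef_pos"],s["width"]*85,s["contact_force"]); im=r.grab_frame("wrist"); cv2.imwrite("pics/w2.png",im[150:300,180:380].repeat(3,0).repeat(3,1))
```

```text
[ 0.4735789  -0.30406299  0.0153338 ] 28.090821508542664 [-1.06302676  1.13690853  5.148455  ]
```

View pics/w2.png

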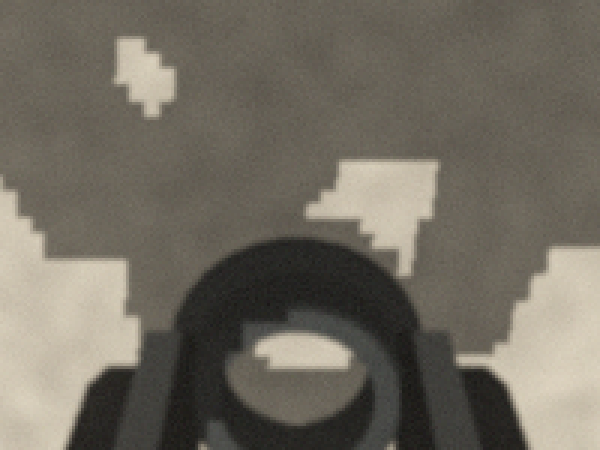

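The collar is held on its tube (28 mm opening), with its hole at about (280,270) in the full frame. I'll lift and carry it to where the wrist camera sees the boss.

Request:
apply_moves --rows '[[-0.5, [0, 0, 0.1], [0, 0, 0]], [-0.5, [0, 0, 0.3], [0, 0, 0]], [-0.5, [0, 0.1, 0.55], [0, 0, 0]], [-0.5, [0.1, 0.3, 0.8], [0, 0, 0]], [-0.5, [0.2, 0.5, 1], [0, 0, 0]], [-0.5, [0.3, 0.75, 1], [0, 0, 0]], [-0.5, [0.36, 1, 1], [0, 0, 0]], [-0.5, [0.36, 1, 1], [0, 0, 0]]]'

```text
time: 3.88
eef_pos: [0.5454, -0.1002, 0.2152]
tool_rot: [0.0, 0.705, 0.709, 0.001]
contact_force: [0.0, -0.3, 0.3]
width: 0.328
grasp_force: 29.8
```

Request:
apply_moves --rows '[[-0.5, [0, 0.2, 0], [0, 0, 0]], [-0.5, [0, 0.4, 0], [0, 0, 0]], [-0.5, [0, 0.6, 0], [0, 0, 0]], [-0.5, [0, 0.67, 0], [0, 0, 0]], [-0.5, [0, 0.67, 0], [0, 0, 0]], [-0.5, [0, 0.67, 0], [0, 0, 0]]]'

```text
time: 4.62
eef_pos: [0.5451, 0.0291, 0.2144]
tool_rot: [0.0, 0.707, 0.707, -0.0]
contact_force: [0.1, 0.6, -0.7]
width: 0.329
grasp_force: 29.8
```

Run:
```python
from h import *
m=r.camera_model("wrist"); s=r.state(); im=r.grab_frame("wrist"); cv2.imwrite("pics/w3.png",im)
print(s["eef_pos"],s["width"],s["grasp_force"]); print(pix(m,[.547,.058,.109]),pix(m,[.547,.058,.07]))
cv2.imwrite("pics/w3v.png",np.hstack([cv2.resize(im,(420,315)),cv2.resize(im[60:220,180:375],(378,315),interpolation=cv2.INTER_CUBIC)]))
```

```text
[0.54511115 0.0290515  0.21438853] 0.3288929350991029 29.787836002651602
[281.63748089 164.43526467] [281.23679261 153.30792468]
```

View pics/w3v.png

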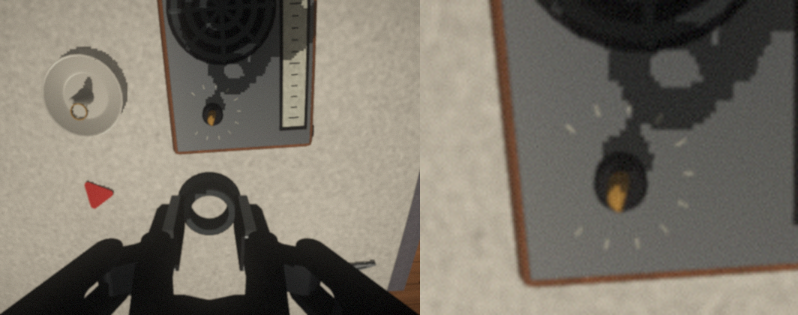

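Wrist view: dish at about (112,127), pry triangle (130,258), bare control at about (283,152) with its ring of tick marks, held collar at (277,275). I'll fit the tick circle, the boss and the brass.

Run:
```python
from h import *
from scipy.optimize import least_squares
m=r.camera_model("wrist"); im=cv2.imread("pics/w3.png")
hsv=cv2.cvtColor(im,cv2.COLOR_BGR2HSV); g=im.max(2)
u0,v0=283,152
loc=im.min(2).astype(int)-cv2.medianBlur(im.min(2),9)
Y,X=np.mgrid[:420,:560]; rr=np.hypot(X-u0,Y-v0)
n,l,st,ce=cv2.connectedComponentsWithStats(((loc>14)&(rr<45)&(rr>20)).astype(np.uint8))
P=np.array([onz(m,*ce[i],.07)[:2] for i in range(1,n) if 2<st[i,4]<40]); print(len(P))
f=least_squares(lambda p:np.hypot(*(P-p[:2]).T)-p[2],[.547,.058,.025],loss="soft_l1",f_scale=.001); print("ticks",f.x.round(4),(np.hypot(*(P-f.x[:2]).T)-f.x[2]).round(4))
br=(hsv[...,0]<28)&(hsv[...,0]>8)&(hsv[...,1]>120)&(rr<20)
q=np.argwhere(br); print("brass",len(q),q.min(0),q.max(0),q.mean(0))
dk=((g<45)&(rr<16)); q=np.argwhere(dk); print("dark",len(q),q.min(0),q.max(0),q.mean(0))
for v in range(138,172,2): print(v,g[v,268:300:1].tolist())
for nme,c in(("side",(270,216)),("scene",(268,219))):
    i2=r.grab_frame(nme); m2=r.camera_model(nme); h=cv2.cvtColor(i2,cv2.COLOR_BGR2HSV); rr2=np.hypot(X-c[0],Y-c[1])
    b=np.argwhere((h[...,1]>110)&(h[...,0]<30)&(h[...,0]>8)&(rr2<12)&(i2.max(2)>60)); print(nme,len(b),b.min(0),b.max(0),b.mean(0).round(2))
    cv2.imwrite(f"pics/{nme}3.png",i2)
    print(onz(m2,b.mean(0)[1],b.mean(0)[0],.0975).round(4))
```

```text
11
ticks [0.5483 0.0595 0.0257] [ 0.0007  0.0011  0.0017 -0.0038 -0.0059 -0.0081  0.0009  0.0007  0.0002
 -0.0008 -0.0001]
brass 150 [147 276] [166 286] [157.15333333 281.44      ]
dark 419 [137 271] [165 296] [148.30787589 284.33174224]
138 [102, 102, 105, 101, 98, 93, 69, 50, 39, 40, 34, 28, 30, 26, 25, 21, 27, 26, 25, 31, 31, 32, 43, 43, 48, 42, 46, 46, 47, 46, 60, 59]
140 [104, 103, 102, 102, 97, 84, 54, 40, 28, 25, 25, 25, 22, 28, 23, 22, 28, 22, 28, 29, 17, 28, 29, 32, 35, 45, 45, 46, 48, 45, 51, 50]
142 [106, 101, 100, 89, 69, 52, 30, 27, 31, 25, 28, 34, 28, 26, 24, 26, 25, 14, 27, 29, 28, 23, 27, 30, 28, 32, 38, 50, 53, 47, 47, 64]
144 [106, 101, 89, 61, 41, 27, 29, 30, 32, 35, 37, 32, 28, 29, 25, 24, 27, 26, 25, 26, 28, 29, 30, 25, 31, 20, 29, 38, 36, 45, 48, 63]
146 [102, 97, 76, 46, 25, 33, 39, 32, 39, 41, 33, 30, 32, 29, 34, 32, 32, 34, 26, 29, 28, 28, 34, 31, 28, 32, 24, 29, 46, 58, 69, 74]
148 [103, 93, 64, 35, 34, 36, 35, 37, 38, 38, 38, 45, 53, 51, 58, 48, 45, 57, 52, 42, 40, 39, 35, 36, 35, 29, 34, 30, 49, 85, 96, 100]
150 [94, 86, 48, 34, 37, 43, 37, 44, 44, 47, 56,
[... 988 characters left out ...]
 154, 168, 157, 137, 102, 64, 44, 36, 43, 39, 47, 54, 72, 84, 98, 103, 102, 102, 99, 101]
166 [109, 108, 103, 102, 102, 107, 102, 101, 96, 87, 88, 101, 121, 142, 132, 115, 83, 63, 52, 65, 71, 80, 87, 97, 100, 105, 100, 99, 101, 101, 100, 99]
168 [111, 104, 106, 103, 102, 103, 106, 105, 111, 107, 103, 102, 101, 107, 105, 102, 95, 96, 100, 103, 102, 103, 104, 105, 102, 108, 101, 99, 99, 103, 102, 101]
170 [107, 107, 112, 105, 108, 106, 105, 107, 104, 108, 109, 103, 105, 101, 106, 106, 104, 106, 100, 99, 107, 99, 101, 104, 103, 100, 101, 106, 103, 102, 103, 102]
side 30 [209 268] [218 271] [213.53 269.9 ]
[0.5478 0.0621 0.0975]
scene 13 [213 266] [218 268] [215.62 267.23]
[0.549  0.0599 0.0975]
```

Request:
apply_moves --rows '[[-0.5, [0.015, -0.26, 0], [0, 0, 0]], [-0.5, [0.015, -0.26, -0.2], [0, 0, 0]], [-0.5, [0.015, -0.26, -0.37], [0, 0, 0]], [-0.5, [0.015, -0.26, -0.37], [0, 0, 0]], [-0.5, [0.015, -0.26, -0.37], [0, 0, 0]]]'

```text
time: 5.4
eef_pos: [0.5489, -0.0221, 0.1415]
tool_rot: [0.001, 0.707, 0.707, 0.0]
contact_force: [0.4, -0.1, 0.1]
width: 0.333
grasp_force: 29.8
```

Run:
```python
from h import *
m=r.camera_model("wrist"); s=r.state(); im=r.grab_frame("wrist"); cv2.imwrite("pics/w4.png",im)
print(s["eef_pos"],pix(m,[.5483,.0595,.109]),pix(m,[.5483,.0595,.07]))
cv2.imwrite("pics/w4v.png",np.hstack([cv2.resize(im[0:180,190:370],(540,540),interpolation=cv2.INTER_CUBIC),cv2.resize(im[200:380,230:330],(250,540))]))
```

```text
[ 0.54888399 -0.02205395  0.14147193] [277.35947505  80.37098515] [277.47807126  80.41042361]
```

View pics/w4v.png

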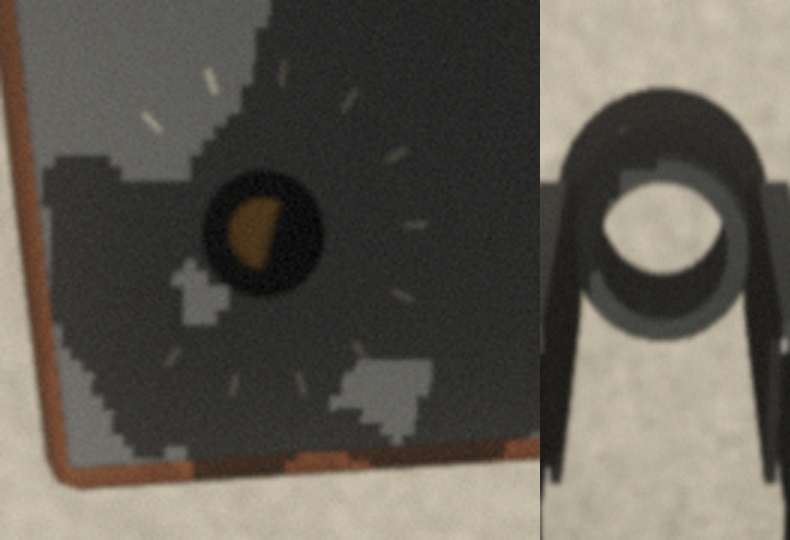

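The view looks straight down the shaft. Boss at about (278,78); the brass D's flat faces right and slightly down, about -14° in world. Next I'll measure that precisely, and the held collar's offset too.

Run:
```python
from h import *
from scipy.optimize import least_squares
m=r.camera_model("wrist"); im=cv2.imread("pics/w4.png"); g=cv2.GaussianBlur(im,(3,3),0).max(2)
Y,X=np.mgrid[:420,:560]; rr=np.hypot(X-278,Y-78)
hsv=cv2.cvtColor(cv2.GaussianBlur(im,(3,3),0),cv2.COLOR_BGR2HSV)
br=((hsv[...,1]>110)&(g>45)&(rr<16)).astype(np.uint8)
c=max(cv2.findContours(br,0,cv2.CHAIN_APPROX_NONE)[0],key=cv2.contourArea)[:,0,:].astype(float)
W=np.array([onz(m,u,v,.109)[:2] for u,v in c])
print("brass bbox",c.min(0),c.max(0))
def res(p):
    # p: cx,cy,theta ; signed distance to D
    d=W-p[:2]; n=np.array([np.cos(p[2]),np.sin(p[2])]); return np.maximum(np.hypot(*d.T)-p[3],d@n-p[4])
f=least_squares(res,[.5485,.0605,-.24,.005,.0015],loss="soft_l1",f_scale=.0004); print("D",f.x.round(4),np.degrees(f.x[2]),np.abs(f.fun).max())
dk=((g<28)&(rr<26)).astype(np.uint8)|br; c=max(cv2.findContours(dk,0,cv2.CHAIN_APPROX_NONE)[0],key=cv2.contourArea)
(a,b),ra=cv2.minEnclosingCircle(c); M=cv2.moments(c); a2,b2=M["m10"]/M["m00"],M["m01"]/M["m00"]
print("boss",a,b,ra,a2,b2,onz(m,a2,b2,.085).round(4))
# ticks
loc=im.min(2).astype(int)-cv2.medianBlur(im.min(2),11)
n,l,st,ce=cv2.connectedComponentsWithStats(((loc>12)&(rr<62)&(rr>42)).astype(np.uint8))
P=np.array([onz(m,*ce[i],.07)[:2] for i in range(1,n) if 4<st[i,4]<60])
h=least_squares(lambda p:np.hypot(*(P-p[:2]).T)-p[2],[.549,.06,.025],loss="soft_l1",f_scale=.0005); print("ticks",len(P),h.x.round(4),h.fun.round(4))
# radio right edge direction (bottom edge in picture) 
red=(hsv[...,0]<14)&(hsv[...,1]>110)&(g>40)
pts=[(u,np.argwhere(red[120:180,u]).max()+120) for u in range(220,370,5) if red[120:180,u].any()]
L=np.array([onz(m,u,v,.068)[:2] for u,v in pts]); k=np.polyfit(L[:,0],L[:,1],1); print("radio yaw",np.degrees(np.arctan(k[0])))
# collar: rows/cols of top rim and flange
s=r.state(); R_=rot(s["tool_rot"]).as_matrix(); print("tool axes x",R_[:,0].round(4),"z",R_[:,2].round(4))
G=im.max(2)
for v in range(222,320,4): print(v,G[v,232:326:4].tolist())
```

```text
brass bbox [267.  66.] [282.  88.]
D [ 0.549   0.0609 -0.2758  0.0046  0.0009] -15.80397292384583 0.00027518877950336897
boss 277.5 77.5 20.796733856201172 277.45019920318725 77.42908366533865 [0.549  0.0609 0.085 ]
ticks 15 [0.5494 0.0598 0.0267] [ 0.0012 -0.0001  0.0001  0.0002 -0.0041  0.0011 -0.0002 -0.0003 -0.0001
 -0.0008  0.0007 -0.0014 -0.0007  0.0009  0.0042]
radio yaw 3.988785678274881
tool axes x [ 1.e-04  1.e+00 -6.e-04] z [ 3.2e-03 -6.0e-04 -1.0e+00]
222 [189, 196, 192, 193, 194, 193, 188, 194, 196, 204, 197, 191, 191, 192, 195, 195, 191, 193, 197, 193, 190, 192, 191, 182]
226 [191, 196, 193, 190, 200, 195, 198, 196, 195, 203, 195, 188, 192, 197, 197, 193, 185, 187, 193, 191, 192, 190, 192, 196]
230 [195, 195, 192, 188, 191, 199, 191, 193, 180, 141, 97, 70, 68, 79, 122, 160, 187, 194, 194, 192, 190, 191, 195, 193]
234 [200, 197, 198, 189, 184, 194, 152, 68, 52, 53, 49, 50, 54, 54, 48, 54, 55, 135, 193, 197, 193, 193, 187, 193]
238 [199, 194, 195, 197, 186, 95, 48, 51, 51, 49, 47, 46, 47, 44, 45, 51, 49, 55, 61, 181, 190, 186, 178, 184]
242 [196, 191, 191, 192, 70, 54, 49
[... 1436 characters left out ...]
7, 42, 40, 36, 45, 68, 64, 47, 34, 37, 44]
298 [48, 34, 34, 33, 95, 74, 72, 42, 38, 40, 39, 41, 39, 44, 41, 36, 41, 63, 66, 72, 54, 29, 35, 40]
302 [40, 32, 31, 32, 186, 99, 70, 73, 57, 39, 45, 41, 36, 38, 42, 47, 63, 71, 74, 181, 66, 30, 30, 34]
306 [30, 32, 30, 34, 186, 187, 111, 72, 69, 70, 60, 56, 54, 64, 65, 73, 68, 92, 177, 188, 92, 32, 29, 30]
310 [33, 37, 29, 54, 189, 192, 188, 170, 101, 68, 67, 73, 67, 67, 72, 85, 156, 188, 189, 192, 118, 32, 27, 35]
314 [36, 31, 33, 85, 194, 190, 186, 184, 186, 189, 182, 171, 173, 179, 187, 190, 186, 186, 185, 189, 161, 34, 41, 48]
318 [31, 31, 32, 113, 176, 179, 181, 184, 189, 184, 193, 186, 184, 195, 191, 191, 187, 184, 180, 188, 168, 37, 32, 48]
```

Run:
```python
from h import *
m=r.camera_model("wrist"); s=r.state(); t=s["eef_pos"]; b=t[2]-.0153
print("t",t,"flange far", onz(m,279,229.5,b+.003)[1]-.019, "x",onz(m,279,229.5,b+.003)[0])
print("rim near",onz(m,278.5,312.5,b+.014)[1]+.015,"rim far",onz(m,279,253,b+.014)[1]-.015,"x",onz(m,278.4,306,b+.014)[0])
```

```text
t [ 0.54947397 -0.02196886  0.14220712] flange far -0.019716457165417454 x 0.5495813529044824
rim near -0.01940104803959042 rim far -0.021376247357696082 x 0.5492994548504354
```

Request:
apply_moves --rows '[[-0.5, [0, 0.2, 0], [0, 0, 0]], [-0.5, [0, 0.405, 0], [0, 0, 0]], [-0.5, [0, 0.405, 0], [0, 0, 0]], [-0.5, [0, 0.405, 0], [0, 0, 0]], [-0.5, [0, 0.405, -0.1], [0, 0, 0]], [-0.5, [0, 0.405, -0.19], [0, 0, 0]], [-0.5, [0, 0.405, -0.19], [0, 0, 0]]]'

```text
time: 6.32
eef_pos: [0.5468, 0.0586, 0.1006]
tool_rot: [-0.001, 0.707, 0.707, -0.001]
contact_force: [0.0, 0.3, -0.3]
width: 0.327
grasp_force: 29.8
```

Request:
apply_moves --rows '[[-0.5, [0, 0, -0.015], [0, 0, 0]], [-0.5, [0, 0, -0.03], [0, 0, 0]], [-0.5, [0, 0, -0.045], [0, 0, 0]], [-0.5, [0, 0, -0.045], [0, 0, 0]]]'

```text
time: 6.82
eef_pos: [0.5478, 0.0595, 0.0931]
tool_rot: [-0.0, 0.707, 0.707, -0.0]
contact_force: [0.0, 0.1, -0.5]
width: 0.325
grasp_force: 29.8
```

Request:
apply_moves --rows '[[-0.5, [0, 0, -0.015], [0, 0, 0]], [-0.5, [0, 0, -0.03], [0, 0, 0]], [-0.5, [0, 0, -0.04], [0, 0, 0]], [-0.5, [0, 0, -0.045], [0, 0, 0]], [-0.5, [0, 0, -0.045], [0, 0, 0]]]'

```text
time: 7.45
eef_pos: [0.5479, 0.0595, 0.0853]
tool_rot: [-0.0, 0.707, 0.707, -0.0]
contact_force: [-3.3, -1.1, 6.5]
width: 0.328
grasp_force: 30.5
```

The collar has seated: z matches and the contact force is 6.5 N. I'll release, lift, and look from the previous vantage.

Request:
apply_moves --rows '[[-0.2, [0, 0, 0], [0, 0, 0]], [0, [0, 0, 0], [0, 0, 0]], [0, [0, 0, 0], [0, 0, 0]], [0, [0, 0, 0.1], [0, 0, 0]], [0, [0, 0, 0.3], [0, 0, 0]], [0, [0, -0.2, 0.4], [0, 0, 0]], [0, [0, -0.4, 0.4], [0, 0, 0]], [0, [0, -0.4, 0.4], [0, 0, 0]]]'

```text
time: 8.45
eef_pos: [0.5483, -0.0227, 0.1647]
tool_rot: [0.001, 0.708, 0.706, 0.0]
contact_force: [-0.6, 0.2, -0.8]
width: 0.503
grasp_force: 0.0
```

Run:
```python
from h import *
m=r.camera_model("wrist"); s=r.state(); im=r.grab_frame("wrist"); cv2.imwrite("pics/w5.png",im)
print(s["eef_pos"],s["width"])
cv2.imwrite("pics/w5v.png",cv2.resize(im[0:180,190:370],(540,540),interpolation=cv2.INTER_CUBIC))
```

```text
[ 0.548328   -0.02273602  0.16474221] 0.5025416401619889
```

View pics/w5v.png

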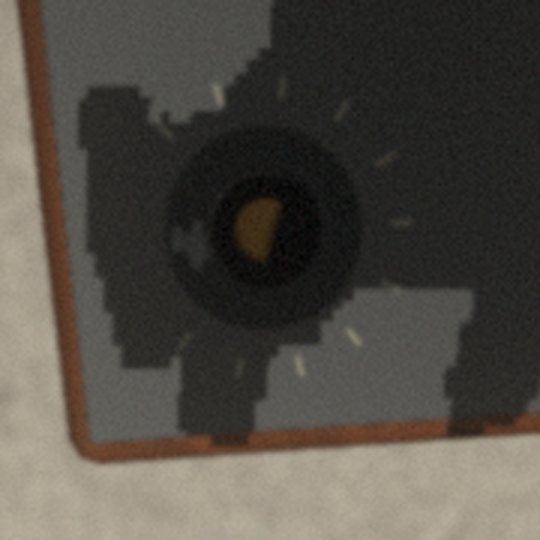

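Request:
apply_moves --rows '[[0, [0.15, -0.25, 0.1], [0, 0, 0]], [0.2, [0.3, -0.5, 0.1], [0, 0, 0]], [0.4, [0.44, -0.75, 0.1], [0, 0, 0]], [0.4, [0.44, -1, 0.1], [0, 0, 0]], [0.4, [0.44, -1, 0], [0, 0, 0]], [0.4, [0.44, -1, 0], [0, 0, 0]], [0.4, [0.44, -1, 0], [0, 0, 0]]]'

```text
time: 9.38
eef_pos: [0.6357, -0.2184, 0.1635]
tool_rot: [-0.001, 0.706, 0.708, -0.0]
contact_force: [-0.3, 0.0, 0.2]
width: 0.702
grasp_force: 0.0
```

Run:
```python
from h import *
m=r.camera_model("wrist"); s=r.state(); im=r.grab_frame("wrist"); cv2.imwrite("pics/w6.png",im)
print(s["eef_pos"],s["tool_rot"],s["width"],pix(m,[.635,-.255,.026]))
g=im.max(2); p=pix(m,[.635,-.255,.026]); Y,X=np.mgrid[:420,:560]; rr=np.hypot(X-p[0],Y-p[1])
k=((g<90)&(rr<60)).astype(np.uint8); n,l,st,ce=cv2.connectedComponentsWithStats(k)
for i in range(1,n):
  if st[i,4]>100: print(st[i],ce[i])
w=((g>110)&(rr<22)).astype(np.uint8); n,l,st,ce=cv2.connectedComponentsWithStats(w)
for i in range(1,n):
  if st[i,4]>8: print("w",st[i],ce[i],onz(m,*ce[i],.028))
cv2.imwrite("pics/w6v.png",cv2.resize(im[max(0,int(p[1])-60):int(p[1])+60,int(p[0])-60:int(p[0])+60],(480,480),interpolation=cv2.INTER_CUBIC))
```

```text
[ 0.63565445 -0.2184222   0.16347051] [-1.03965538e-03  7.06435014e-01  7.07777141e-01 -9.40811200e-05] 0.7015245417004081 [278.11189128 237.67937866]
[ 251  192   49   65 2349] [275.29501916 224.80587484]
w [276 227  17  12  66] [283.74242424 232.06060606] [ 0.63938361 -0.24936585  0.028     ]
w [268 227  33  33 161] [290.62111801 248.11801242] [ 0.64492    -0.26308084  0.028     ]
```

View pics/w6v.png

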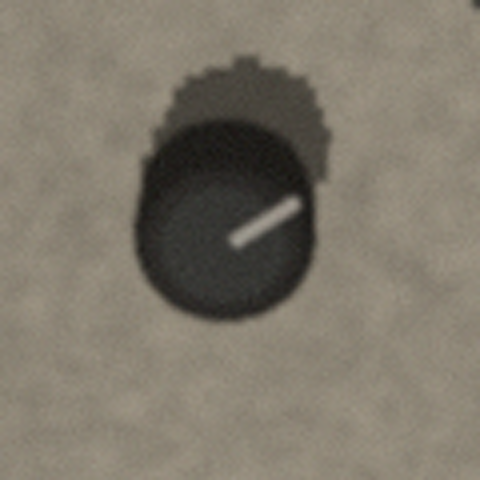

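The collar sits flat and concentric on the boss. The knob's crop shows its top face with the pointer going up-right, from (277,237) to (292,228) in the full frame.

Run:
```python
from h import *
m=r.camera_model("wrist"); im=cv2.imread("pics/w6.png"); g=im.max(2)
f=onz(m,274.5,257,.026); L=onz(m,252.2,236,.026); Rr=onz(m,296.3,236,.026)
print("far",f,"L",L,"R",Rr,"centre",(L[0]+Rr[0])/2,f[1]+.018)
P=np.argwhere((g>95)); P=np.array([(u,v) for v,u in P if np.hypot(u-284,v-232.5)<11])
W=np.array([onz(m,u,v,.028)[:2] for u,v in P]); c=W.mean(0); e,V=np.linalg.eigh(np.cov(W.T)); d=V[:,1]*np.sign(V[0,1]); print(len(P),c,np.degrees(np.arctan2(d[1],d[0])),np.sqrt(e)*3.46)
print("ends",c-d*np.sqrt(e[1])*1.73,c+d*np.sqrt(e[1])*1.73)
```

```text
far [ 0.63275767 -0.27270252  0.026     ] L [ 0.61514489 -0.25437712  0.026     ] R [ 0.6500127  -0.25428218  0.026     ] centre 0.6325787961988569 -0.25470252192310794
80 [ 0.63987133 -0.25017071] 35.02941600520179 [0.00338296 0.01544833]
ends [ 0.63354634 -0.25460435] [ 0.64619632 -0.24573706]
```

Request:
apply_moves --rows '[[0.4, [-0.015, -0.18, -0.1], [0, 0, 0]], [0.4, [-0.015, -0.18, -0.35], [0, 0, 0]], [0.4, [-0.015, -0.18, -0.55], [0, 0, 0]], [0.4, [-0.015, -0.18, -0.68], [0, 0, 0]], [0.4, [-0.015, -0.18, -0.717], [0, 0, 0]], [0.4, [-0.015, -0.18, -0.717], [0, 0, 0]], [0.4, [-0.015, -0.18, -0.717], [0, 0, 0]]]'

```text
time: 10.3
eef_pos: [0.6347, -0.257, 0.0232]
tool_rot: [0.002, 0.707, 0.707, 0.001]
contact_force: [-0.1, 0.3, 0.7]
width: 0.694
grasp_force: 0.0
```

Request:
apply_moves --rows '[[0.1, [0, 0, 0], [0, 0, 0]], [-0.1, [0, 0, 0], [0, 0, 0]], [-0.4, [0, 0, 0], [0, 0, 0]], [-0.4, [0, 0, 0], [0, 0, 0]], [-0.4, [0, 0, 0], [0, 0, 0]]]' --newtons 50

```text
time: 10.92
eef_pos: [0.6338, -0.2571, 0.0222]
tool_rot: [0.001, 0.707, 0.707, 0.0]
contact_force: [-0.9, 0.4, 5.7]
width: 0.393
grasp_force: 50.1
```

Request:
apply_moves --rows '[[-0.4, [0, 0, 0.1], [0, 0, 0]], [-0.4, [0, 0, 0.3], [0, 0, 0]], [-0.4, [0, 0.1, 0.55], [0, 0, -0.2]], [-0.4, [-0.1, 0.3, 0.71], [0, 0, -0.4]], [-0.4, [-0.25, 0.5, 0.71], [0, 0, -0.6]], [-0.4, [-0.4, 0.7, 0.71], [0, 0, -0.8]], [-0.4, [-0.5, 0.9, 0.71], [0, 0, -1]], [-0.4, [-0.5, 1, 0.71], [0, 0, -1]]]'

```text
time: 11.92
eef_pos: [0.5314, -0.0548, 0.1631]
tool_rot: [-0.0, 0.923, 0.384, -0.0]
contact_force: [0.6, -0.2, -0.3]
width: 0.395
grasp_force: 49.8
```

Request:
apply_moves --rows '[[-0.4, [-0.12, 0.2, 0], [0, 0, -0.13]], [-0.4, [-0.24, 0.335, 0], [0, 0, -0.13]], [-0.4, [-0.24, 0.335, 0], [0, 0, -0.13]], [-0.4, [-0.24, 0.335, 0], [0, 0, -0.13]], [-0.4, [-0.24, 0.335, 0], [0, 0, -0.13]]]'

```text
time: 12.55
eef_pos: [0.4863, 0.0095, 0.1634]
tool_rot: [0.0, 0.942, 0.335, 0.001]
contact_force: [-0.8, -0.1, 1.4]
width: 0.393
grasp_force: 49.9
```

Run:
```python
from h import *
m=r.camera_model("wrist"); s=r.state(); im=r.grab_frame("wrist"); cv2.imwrite("pics/w7.png",im)
Rm=rot(s["tool_rot"]).as_matrix(); print(s["eef_pos"],Rm.round(4).tolist(),s["width"],"yaw",np.degrees(np.arctan2(-Rm[0,0],Rm[1,0])))
p=pix(m,[.549,.0609,.109]); print(p)
a,b=int(p[0]),max(int(p[1]),70)
cv2.imwrite("pics/w7v.png",np.hstack([cv2.resize(im[b-70:b+70,a-70:a+70],(400,400),interpolation=cv2.INTER_CUBIC),cv2.resize(im[200:340,208:348],(400,400),interpolation=cv2.INTER_CUBIC)]))
# D fit
hs=cv2.cvtColor(cv2.GaussianBlur(im,(3,3),0),cv2.COLOR_BGR2HSV); Y,X=np.mgrid[:420,:560]
br=((hs[...,1]>110)&(hs[...,2]>45)&(np.hypot(X-p[0],Y-p[1])<18)).astype(np.uint8)
c=max(cv2.findContours(br,0,cv2.CHAIN_APPROX_NONE)[0],key=cv2.contourArea)[:,0,:]
W=np.array([onz(m,u,v,.109)[:2] for u,v in c])
from scipy.optimize import least_squares
def res(q):
    d=W-q[:2]; n=np.array([np.cos(q[2]),np.sin(q[2])]); return np.maximum(np.hypot(*d.T)-q[3],d@n-q[4])
f=least_squares(res,[.549,.0609,-.27,.005,.0015],loss="soft_l1",f_scale=.0004); print("D",len(c),f.x.round(4),np.degrees(f.x[2]))
# pointer
z=s["eef_pos"][2]-.0222+.028
g=im.max(2); P=[(u,v) for v,u in np.argwhere((im.min(2)>95)) if 225<u<330 and 235<v<330]; print(len(P),z)
w=np.zeros((420,560),np.uint8)
for u,v in P:w[v,u]=1
n,l,st,ce=cv2.connectedComponentsWithStats(w)
for i in range(1,n):
  if st[i,4]>25:
    q=np.array([onz(m,x,y,z)[:2] for y,x in np.argwhere(l==i)]); e,V=np.linalg.eigh(np.cov(q.T)); d=V[:,1]*np.sign(V[0,1]); print(st[i],q.mean(0).round(4),np.degrees(np.arctan2(d[1],d[0])),np.sqrt(e)*3.46)
```

```text
[0.48629467 0.00953402 0.16340202] [[0.7758, 0.631, 0.0014], [0.631, -0.7758, -0.0005], [0.0008, 0.0012, -1.0]] 0.39320122272936053 yaw -50.877234465437965
[278.79289188  80.93358253]
D 51 [ 0.5484  0.0605 -0.2786  0.0051  0.0012] -15.965313012295328
1813 0.16920201827711775
[226 236  26  25 436] [0.4922 0.0363] 12.592842352887683 [0.00663335 0.01104498]
[307 236  23  25 382] [0.5129 0.0109] 62.18555592942429 [0.00595583 0.0108806 ]
[281 281  15  12  98] [0.4915 0.0097] -17.254402021166683 [0.00311095 0.00548641]
[236 306  44  24 470] [0.4692 0.0108] -73.57703031777486 [0.00776571 0.01550121]
[289 306  33  24 427] [ 0.4842 -0.0073] -22.173310162461142 [0.00784897 0.01272145]
```

View pics/w7v.png

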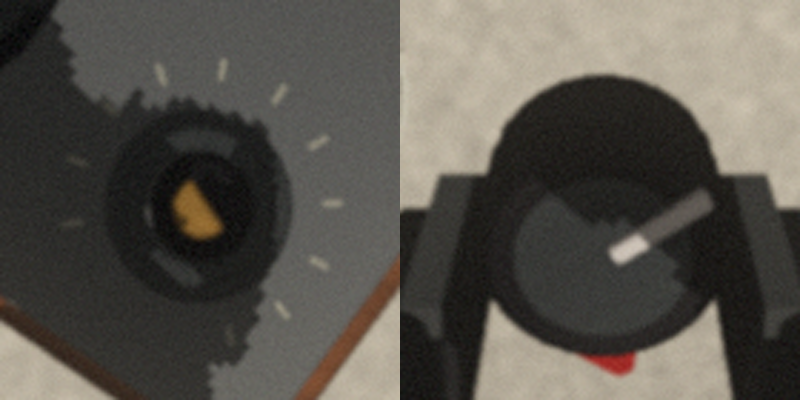

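The left half shows the collar seated, with the D flat facing lower... up-right in this rotated view at about (278,81). The right half shows the held knob, pointer from (281,290) to (317,268). I'll work out the pointer angle and in-hand offset.

Run:
```python
from h import *
m=r.camera_model("wrist"); s=r.state(); t=s["eef_pos"]; b=t[2]-.0222
im=cv2.imread("pics/w7.png"); P=np.array([onz(m,u,v,b+.028)[:2] for u,v in((281.5,290.3),(317.2,268.3))]); d=P[1]-P[0]; print("ptr",P,np.degrees(np.arctan2(d[1],d[0])),np.hypot(*d))
Rm=rot(s["tool_rot"]).as_matrix(); ax,ay=Rm[:2,0],Rm[:2,1]
f=onz(m,279.4,324.2,b+.026)[:2]; c=f+.018*ax; print("centre by far edge",c,"rel tool x,y",(c-t[:2])@ax,(c-t[:2])@ay)
L=onz(m,208+90/2.857,285,b+.026)[:2];Q=onz(m,208+318/2.857,285,b+.026)[:2]; print("width",np.hypot(*(L-Q)),((L+Q)/2-t[:2])@ay)
# near base edge: row ~226 at z=b
n=onz(m,279.4,200+75/2.857,b)[:2]; c=n-.018*ax; print("centre by near base edge",c,"rel",(c-t[:2])@ax,(c-t[:2])@ay)
```

```text
ptr [[0.48848996 0.0105597 ]
 [0.50470265 0.00601999]] -15.64277935225073 0.016836277591738374
centre by far edge [0.48843923 0.01155343] rel tool x,y 0.0031095179124865993 -6.980389972624957e-05
width 0.031811800448867666 -8.827666308633738e-05
centre by near base edge [0.48646997 0.00991884] rel 0.0005503863346903016 -4.349875867862524e-05
```

Request:
apply_moves --rows '[[-0.4, [0.15, 0.125, 0], [0, 0, 0]], [-0.4, [0.308, 0.253, 0], [0, 0, 0]], [-0.4, [0.308, 0.253, 0], [0, 0, 0]], [-0.4, [0.308, 0.253, -0.07], [0, 0, 0]], [-0.4, [0.308, 0.253, -0.14], [0, 0, 0]], [-0.4, [0.308, 0.253, -0.14], [0, 0, 0]], [-0.4, [0.308, 0.253, -0.14], [0, 0, 0]]]'

```text
time: 13.48
eef_pos: [0.5461, 0.0607, 0.1346]
tool_rot: [-0.0, 0.942, 0.335, -0.0]
contact_force: [0.0, 0.5, -0.2]
width: 0.397
grasp_force: 49.9
```

Request:
apply_moves --rows '[[-0.4, [0, 0, -0.01], [0, 0, 0]], [-0.4, [0, 0, -0.02], [0, 0, 0]], [-0.4, [0, 0, -0.03], [0, 0, 0]], [-0.4, [0, 0, -0.03], [0, 0, 0]]]'

```text
time: 13.98
eef_pos: [0.547, 0.0609, 0.1293]
tool_rot: [0.0, 0.942, 0.335, 0.0]
contact_force: [0.5, -0.6, 0.6]
width: 0.398
grasp_force: 50.0
```

Request:
apply_moves --rows '[[-0.4, [0, 0, -0.008], [0, 0, 0]], [-0.4, [0, 0, -0.016], [0, 0, 0]], [-0.4, [0, 0, -0.016], [0, 0, 0]]]'

```text
time: 14.35
eef_pos: [0.5468, 0.0604, 0.1256]
tool_rot: [0.001, 0.942, 0.335, 0.0]
contact_force: [0.6, -2.9, 0.7]
width: 0.397
grasp_force: 50.1
```

Request:
apply_moves --rows '[[-0.4, [0, -0.0025, -0.01], [0, 0, 0]], [-0.4, [0, -0.0025, -0.02], [0, 0, 0]], [-0.4, [0, -0.0025, -0.03], [0, 0, 0]], [-0.4, [0, -0.0025, -0.03], [0, 0, 0]]]'

```text
time: 14.85
eef_pos: [0.5468, 0.0602, 0.1195]
tool_rot: [0.0, 0.942, 0.335, 0.0]
contact_force: [1.1, -4.3, 0.6]
width: 0.398
grasp_force: 50.0
```

Request:
apply_moves --rows '[[-0.4, [0, 0, -0.01], [0, 0, 0]], [-0.4, [0, 0, -0.02], [0, 0, 0]], [-0.4, [0, 0, -0.025], [0, 0, 0]], [-0.4, [0, 0, -0.025], [0, 0, 0]]]'

```text
time: 15.35
eef_pos: [0.5469, 0.0603, 0.1149]
tool_rot: [0.0, 0.942, 0.335, 0.0]
contact_force: [1.4, -5.5, 3.5]
width: 0.394
grasp_force: 50.3
```

Request:
apply_moves --rows '[[-0.4, [0, -0.005, 0], [0, 0, 0]], [-0.4, [0, -0.005, 0], [0, 0, 0]], [-0.4, [0, -0.005, -0.005], [0, 0, 0]], [-0.4, [0, -0.005, -0.005], [0, 0, 0]]]'

```text
time: 15.85
eef_pos: [0.5467, 0.0599, 0.1136]
tool_rot: [-0.0, 0.942, 0.335, 0.0]
contact_force: [2.5, -2.2, 0.7]
width: 0.399
grasp_force: 50.1
```

Request:
apply_moves --rows '[[-0.4, [0, 0, -0.005], [0, 0, 0]], [-0.4, [0, 0, -0.01], [0, 0, 0]], [-0.4, [0, 0, -0.01], [0, 0, 0]]]'

```text
time: 16.23
eef_pos: [0.5467, 0.0598, 0.1119]
tool_rot: [-0.0, 0.942, 0.335, 0.0]
contact_force: [1.9, -0.0, 3.7]
width: 0.396
grasp_force: 50.3
```

Contact at about 0.112, right at the spring's start force. Pressing on in small steps.

Request:
apply_moves --rows '[[-0.4, [0, 0, -0.005], [0, 0, 0]], [-0.4, [0, 0, -0.01], [0, 0, 0]], [-0.4, [0, 0, -0.01], [0, 0, 0]]]'

```text
time: 16.6
eef_pos: [0.5468, 0.0598, 0.1101]
tool_rot: [-0.0, 0.942, 0.335, 0.0]
contact_force: [1.3, 0.3, 6.0]
width: 0.393
grasp_force: 50.5
```

Request:
apply_moves --rows '[[-0.4, [0, 0, -0.005], [0, 0, 0]], [-0.4, [0, 0, -0.01], [0, 0, 0]], [-0.4, [0, 0, -0.01], [0, 0, 0]]]'

```text
time: 16.98
eef_pos: [0.5471, 0.0598, 0.1097]
tool_rot: [-0.0, 0.942, 0.335, 0.0]
contact_force: [-2.6, -0.3, 12.7]
width: 0.396
grasp_force: 51.2
```

Request:
apply_moves --rows '[[-0.4, [0, 0, -0.004], [0, 0, 0]], [-0.4, [0, 0, -0.004], [0, 0, 0]], [-0.4, [0, 0, -0.004], [0, 0, 0]], [-0.4, [0, 0, -0.004], [0, 0, 0]]]'

```text
time: 17.48
eef_pos: [0.5472, 0.0598, 0.1096]
tool_rot: [-0.0, 0.942, 0.335, 0.0]
contact_force: [-3.9, -0.3, 16.2]
width: 0.392
grasp_force: 51.5
```

Run:
```python
from h import *
s=r.state(); print(s["eef_pos"],s["contact_force"],s["wrist_torque"],s["grasp_force"],s["time"])
im=r.grab_frame("side"); cv2.imwrite("pics/s8v.png",cv2.resize(im[150:270,200:360],(800,600),interpolation=cv2.INTER_CUBIC))
```

```text
[0.54715682 0.05978368 0.10959815] [-3.92773988 -0.26539198 16.21312898] [ 0.05028611  0.57637057 -0.03048943] 51.50555506814271 17.475
```

View pics/s8v.png

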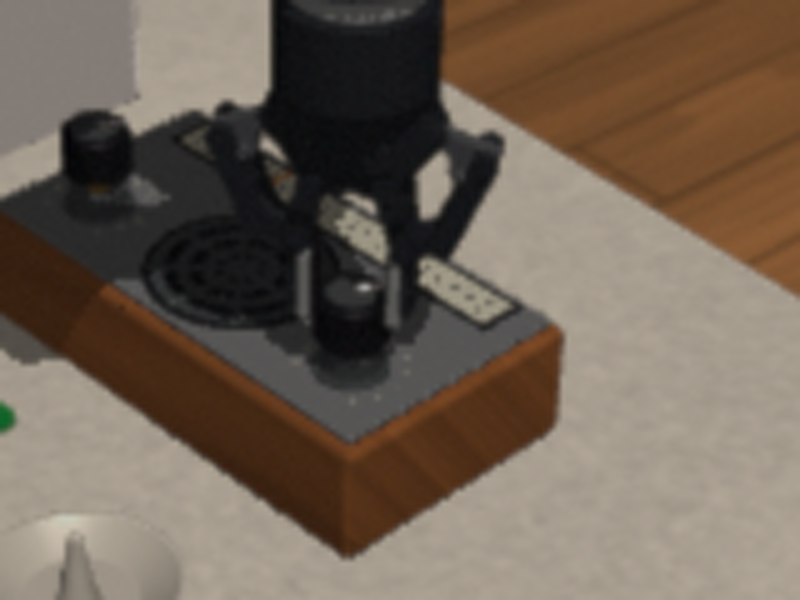

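The side crop shows the knob at (350,315), low over the collar and held in the fingers, with no brass visible. It is at the hard stop under a 16 N push, so I'm handing in.

```bash
python3 -c "
from bench import r
print(r.hand_in())"
```

```text
the job is handed in; nothing more can be done
None
```

The job is handed in at 17.5 s: the middle-sized collar is seated on the panel, the knob is pushed fully onto the D-shaft, and the arm is still holding it pressed in at the hard stop with about 16 N; hand-in returned no verdict.

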